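Slide the chopping board out over the food pan

TASK

The thin white chopping board lies loose on the butcher block, set back from its far edge and usually askew. Push it gently along the block, away from the robot, until its front edge sticks out 4 cm past the far edge of the block (3 to 5 cm will do), parallel to that edge and above the steel pan, so that the cook can sweep the cut sweet potato straight in. Push on the board alone: do not lift it, do not touch the pieces on it (they ride along and stay standing on the board), and leave the pan, jug, tub and cup where they are.

Things in the scene. Friction and masses are not known exactly. Their poses are not given: they have to be found in the camera images.
- block: Fixed butcher block of pale wood, 300 mm (its x) by 450 mm (its y), flat top 80 mm above the table. Origin: on the table under its centre; its x axis points away from the robot, toward the pan.
- block_edge (a point): Middle of the block's far top edge (150 mm from the block's centre along its x, at the height of its top). Its axes are the block's: x points out over the pan, y runs along the edge, z up.
- board: Loose thin white plastic chopping board lying flat on the block, 150 mm (its x) by 220 mm (its y), 10 mm thick, about 0.32 kg; it slides stiffly and stays where it is left. Origin: centre of its underside; its x axis points to its front edge, away from the robot; its rear edge is 75 mm behind the origin. The 40 mm strip of its top along the rear edge is free; behind it the block's top is bare for at least 60 mm.
- front_left (a point): Front left corner of the board's underside (75 mm along its x, 110 mm along its y). Axes as the board's.
- front_right (a point): Front right corner of the board's underside (75 mm along its x, -110 mm along its y). Axes as the board's.
- half: Loose half of a brown sweet potato standing on its cut face on the board: a dome 63 mm across, 60 mm tall. Origin: centre of its underside, z up.
- round_a: Loose thick round of sweet potato lying on the board, 50 mm across, 18 mm tall. Origin: centre of its underside, z up.
- round_b: Another such round, 50 mm across, 18 mm tall. Origin: centre of its underside, z up.
- pan: Loose steel food pan on the table beside the block's far edge, 176 mm (its x) by 325 mm (its y) over the rim, 65 mm tall, so its rim is 15 mm lower than the block's top; some rounds lie in it. Origin: centre of its underside.
- jug: Loose white measuring jug with a side handle (at its +y), 116 mm across its rim, 165 mm tall, on the table at one side of the block. Origin: centre of its underside.
- tub: Loose yellow lidded tub, 84 mm across, 100 mm tall, on the table at the other side of the block. Origin: centre of its underside.
- cup: Loose small white cup, 56 mm across, 45 mm tall, on the block's top left of the board. Origin: centre of its underside.
Not all that is in view belongs to the job. What is shaped like the round_a but blue is not meant. What is shaped like the round_b but green or orange is not meant.

How it is judged:
By the outcome, as a careful person would: the job done as asked, in the order asked, and still so for the second after the job is handed in, with the robot touching nothing.
It also fails if it takes over 45 s, if anything falls off the work surface, if the arm or the gripper's body presses on something with over 40 N, if the wrist force passes 120 N, or if a joint passes its speed limit or range.

ROBOT

A 7-joint arm with a two-finger parallel gripper is mounted at the origin on the work surface. World frame = base frame: x ahead of the robot, y to its left, z up, the work surface at z = 0. Lengths are in m, angles in rad, forces in N, time in s.
With the tool pointing down it reaches from about 0.4 to 0.85 m from the base axis. Payload 10.4 kg.
Tool frame: the origin (TCP) lies at the very end of the fingers, on their centre line; the grasp point (between the pads) lies 19 mm behind it; z points along the fingers, y is the line along which they close (so a half turn about z gives the same grasp; the last joint's range is limited). The gripper opens to 87 mm and grips with 3 to 60 N. Pads are 19 mm wide; open, the fingers measure 117 mm over their backs; the gripper's body (75 mm by 190 mm) begins 51 mm behind the grasp point.
Start: joints at [-1.167, 0.332, -0.065, 1.46, 0.022, 1.35, -0.088], TCP at [0.259, 0.569, 0.223] pointing down, gripper open.
Joint ranges: [-2.6, 2.6], [-0.5, 2.12], [-1.47, 1.34], [0.16, 2.42], [-1.27, 4.41], [0.06, 2.06], [-2.6, 2.6]. Speed limits (rad/s): [2.22, 2.22, 2.79, 2.79, 3.14, 3.14, 3.14].

INTERFACE

Orientations are given as a unit quaternion [x, y, z, w].
In Python, from bench import * gives the robot as it stands.
- The arm moves only by the tool step_arm, never from a script. Its arguments are lists of equal length, an entry for each row: "delta_pos": the shift along the world's x, y, z in units of 25 mm (1.0 is 25 mm), a list of three; "turn": the turn about the world's z in units of 0.12 rad (1.0 is 0.12 rad). In form: {"delta_pos": [[tx, ty, tz], ...], "turn": [turn, ...]}. A call has 1 to 12 rows; each row shifts and turns the commanded pose from where the row before left it; what a row does not reach is not made up. A row lasts 1/10 s, in which the tool goes at most 50 mm and 8.59 degrees, less where a joint would pass 70% of its speed; a pose out of reach is approached as far as the arm can. A call with a number of a shift or a turn outside -1 to 1 is refused whole. A call with a gripper value outside its range is refused whole. "grip" is the closure, from 0 (fully open) to 1 (shut), set as the call begins (left out, the last holds). The fingers move at their own pace and stop on an object; "newtons" is the grip in N (left out, the last holds). Time passes only in rows, so rows that do not move let the fingers close. It gives the time, the measured TCP pose, the force, the opening and the grip force at its end, in the units of the state.
- read_state(): the state, without advancing time (a new reading comes with each control period).
- camera(name): name is "scene" or "top" or "wrist"; returns a dict with "image" (384x512x3 uint8, red, green, blue), "z_map" (384x512 float32, m along the optical axis (not along the pixel's ray), 0 where there is no reading), "mtx" (3x3 intrinsics, pixels), "view" (4x4, takes a point from world to camera coordinates). Camera axes: x right, y up, looking along -z (the intrinsics and any distortion apply to the point x, -y, -z); pixel columns grow to the right and rows downward; lengths in m; the calibration is good to about 2 mm. A picture is of the moment at which its call begins.
- close_job(): hands the job in; it is judged then, once.
The state is a dict: "time": time; "joint_positions": joint angles; "joint_vel": joint speeds; "joint_torque": joint torques, N m; "ee_pos": TCP position; "eef_rot": TCP orientation; "ft_force": force on the tool from outside, world axes, zero at the start; "torque": the same for the moment, N m; "width": finger opening in m; "grip_force": force on a finger pad.
Only numpy, scipy, OpenCV 4.12 (cv2) and the standard library are available. Lean on these libraries where they do the work, as an engineer would, in place of code of your own. Each camera call takes 0.05 s, during which the arm holds its last target. There are 200 camera calls.

## Working session

There is one attempt and no reset: what is moved stays moved. The work goes in short steps, Python scripts to look and compute and a tool call to move; the robot and the scene stay as the last step left them, time stands still between calls to the robot, and variables do not carry over. Pictures are saved under pics/ and viewed, at most 10 in all, crops included, and the job is handed in when it is done.

Besides the shell and the picture viewer there is one more tool, called after ">>>" as name(argument=value, ...) on one line, values as JSON. step_arm: Moves the arm, as the interface text tells. Shifts and turns lie within -1 to 1; 1 stands for 25 mm of shift or 0.12 rad of turn. Its arguments: {"type":"object","properties":{"delta_pos":{"type":"array"},"turn":{"type":"array"},"grip":{"type":"number"},"newtons":{"type":"number"}},"required":["delta_pos","turn"]}

```bash
mkdir -p pics
cat > h.py <<'E'
from bench import *
import numpy as np, cv2
def pts(c):
    z=c["z_map"].astype(float);K=c["mtx"];v,u=np.indices(z.shape)
    p=np.stack([(u-K[0,2])/K[0,0]*z,-(v-K[1,2])/K[1,1]*z,-z],-1)
    T=np.linalg.inv(c["view"]);w=p@T[:3,:3].T+T[:3,3];w[z==0]=np.nan
    return w
def save(c,n): cv2.imwrite("pics/"+n,c["image"][:,:,::-1])
E
python3 - <<'E'
from h import *
for n in("top","scene"):
    c=camera(n);save(c,n+"1.png");np.savez(n+"1.npz",**c)
    w=pts(c);print(n,w[192,256],c["mtx"])
s=read_state();print(s)
E
```

```text
top [0.55744376 0.02097844 0.07877962] [[435.58276329   0.         254.47365632]
 [  0.         435.58276329 195.91737718]
 [  0.           0.           1.        ]]
scene [0.52782311 0.03999855 0.08122126] [[391.13664088   0.         249.72118439]
 [  0.         391.13664088 193.65850053]
 [  0.           0.           1.        ]]
{'time': 0.1, 'joint_positions': array([-1.16659747,  0.33280778, -0.06469044,  1.46087407,  0.02161188,
        1.34990888, -0.08849621]), 'joint_vel': array([ 0.00040464, -0.00108229,  0.00075623, -0.00232835, -0.00113106,
       -0.00081121, -0.0014545 ]), 'joint_torque': array([ 1.53977166e-03, -6.24545717e+01,  2.49230635e-02, -3.90714312e+01,
       -6.14569592e-02,  3.67059745e-02,  3.92703350e-05]), 'ee_pos': array([0.25858915, 0.56860313, 0.22182605]), 'eef_rot': array([ 2.11775117e-01,  9.77318206e-01, -6.43241654e-04, -1.01194337e-04]), 'ft_force': array([ 0.68572972, -0.59779593, -0.3278492 ]), 'torque': array([ 0.00153002,  0.00914348, -0.01485805]), 'grip_force': 0.0, 'width': 0.0867146867235326}
```

View pics/top1.png

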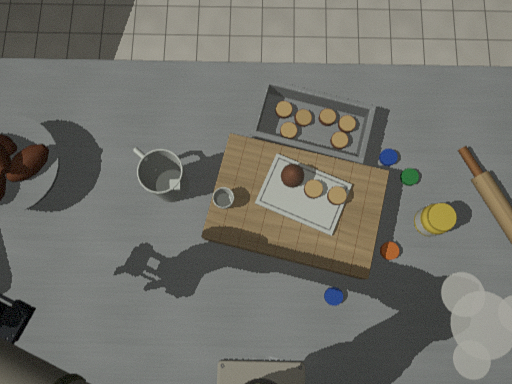

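View pics/scene1.png

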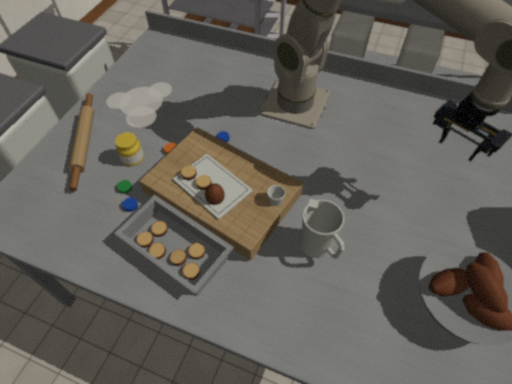

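The top picture shows the block (about 205–388, 137–275) and the white board with its corners near (276,155), (352,185), (334,232), (257,198). The half is at (292,175), the rounds at (314,189) and (337,195), the cup at (223,197) and the pan at (315,122).

What could be mistaken for the board: the white board (305,193), the pale robot base plate (262,372), and the white discs (480,325). For the rounds: blue (389,157) and (334,296), green (410,177), orange (390,251). I choose the board at (305,193), and check it in a crop while measuring.

```bash
cat >> h.py <<'E'
def rect(P):
    r=cv2.minAreaRect((P*1000).astype(np.float32)); b=cv2.boxPoints(r)
    return r,b
def measure(c, verbose=True):
    w=pts(c);im=c["image"].astype(int);z=w[...,2]
    near=(abs(w[...,0]-.56)<.3)&(abs(w[...,1])<.35)
    sat=im.max(-1)-im.min(-1)
    white=near&(z>.070)&(z<.105)&(sat<30)&(im.min(-1)>120)
    n,l,st,ce=cv2.connectedComponentsWithStats(cv2.morphologyEx(white.astype(np.uint8),cv2.MORPH_OPEN,np.ones((3,3))))
    k=1+st[1:,4].argmax(); B=l==k
    # intersect rays with z planes for clean xy
    T=np.linalg.inv(c["view"]);K=c["mtx"];o=T[:3,3]
    v,u=np.indices(z.shape);d=np.stack([(u-K[0,2])/K[0,0],-(v-K[1,2])/K[1,1],-np.ones(z.shape)],-1)@T[:3,:3].T
    def plane(m,h): 
        t=(h-o[2])/d[m][:,2]; return (o+d[m]*t[:,None])[:,:2]
    blk=near&(z>.07)&(z<.088)|B
    n,l,st,ce=cv2.connectedComponentsWithStats(blk.astype(np.uint8)); k=1+st[1:,4].argmax()
    rb=rect(plane(B,.09)); rk=rect(plane(l==k,.08))
    return rb,rk,B,w
def ax(b):
    # pose with x axis along the short side, away from robot
    e=[b[1]-b[0],b[2]-b[1]]; s=min(e,key=np.linalg.norm); s=s*np.sign(s[0]); return np.arctan2(s[1],s[0])
def report(rb,rk):
    cb,ck=rb[0][0],rk[0][0];tb,tk=ax(rb[1]),ax(rk[1])
    R=lambda t:np.array([[np.cos(t),-np.sin(t)],[np.sin(t),np.cos(t)]])
    rel=R(tk).T@(np.array(cb)-ck)
    print("board",np.round(cb,1),rb[0][1],"yaw",round(np.degrees(tb),2));print("block",np.round(ck,1),rk[0][1],"yaw",round(np.degrees(tk),2))
    print("board in block",rel.round(1),"rel yaw",round(np.degrees(tb-tk),2))
    for n,s in(("L",1),("R",-1)): print(n,"overhang",(rel+R(tb-tk)@[75,110*s]-[150,0]).round(1),"rear",(np.array(cb)+R(tb)@[-75,110*s]).round(1))
E
python3 - <<'E'
from h import *
c=dict(np.load("top1.npz"))
rb,rk,B,w=measure(c);report(rb,rk)
im=c["image"].copy();im[B]=(im[B]*.5+[0,127,0]).astype(np.uint8)
cv2.imwrite("pics/crop1.png",cv2.resize(im[60:290,190:410,::-1],None,fx=2.5,fy=2.5))
print("cup",w[190:205,215:232].reshape(-1,3).mean(0),"half",w[175,292],"ra",w[189,314],"rb",w[195,337],"panrim max",np.nanmax(w[95:130,265:370,2]))
E
```

```text
board [ 553.9 -104.4] (219.29452514648438, 150.80331420898438) yaw -22.3
block [529.8 -87.2] (448.9176330566406, 300.4275207519531) yaw -12.9
board in block [ 27.4 -11.4] rel yaw -9.39
L overhang [-30.7  84.9] rear [526.3  25.8]
R overhang [ -66.6 -132.2] rear [ 442.8 -177.8]
cup [0.53910766 0.10829309 0.09254949] half [ 0.58875185 -0.07025177  0.14801674] ra [ 0.56193725 -0.13121604  0.1095089 ] rb [ 0.54735486 -0.19154109  0.10807134] panrim max 0.07129175306229962
```

View pics/crop1.png

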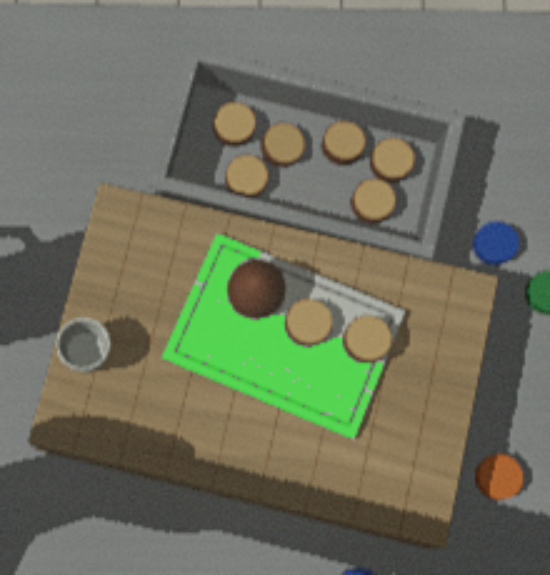

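The crop confirms it: the green mask covers the white board, with brown pieces on it, and the fitted sizes match the description. The board is 9.4° askew with its right side behind. I'll set the open fingers parallel to the block's edge behind the board and push, so that the two-finger contact squares it up.

>>> step_arm(delta_pos=[[0.6,-1,0],[0.6,-1,0],[0.6,-1,0],[0.6,-1,0],[0.6,-1,0],[0.6,-1,0],[0.6,-1,0],[0.6,-1,0],[0.6,-1,0],[0.6,-1,0],[0.6,-1,0],[0.6,-1,0]], turn=[0.14,0.14,0.14,0.14,0.14,0.14,0.14,0.14,0.14,0.14,0.14,0.14], grip=0)

```text
time: 1.3
ee_pos: [0.439, 0.2677, 0.2223]
eef_rot: [0.112, 0.994, -0.0, -0.0]
ft_force: [1.5, 0.3, 0.0]
width: 0.0873
grip_force: 0.0
```

>>> step_arm(delta_pos=[[0,-1,0],[0,-1,0],[0,-1,0],[0,-1,0],[0,-1,0],[0,-1,0],[0,-1,0],[0,-1,0],[0,-1,0],[0,-1,0],[0,-1,0],[0,-1,0]], turn=[0,0,0,0,0,0,0,0,0,0,0,0])

```text
time: 2.5
ee_pos: [0.4384, -0.0321, 0.2224]
eef_rot: [0.112, 0.994, 0.0, -0.0]
ft_force: [-0.1, -0.4, 0.4]
width: 0.0868
grip_force: 0.0
```

>>> step_arm(delta_pos=[[0,-1,0],[0,-0.8,0],[0,0,-0.6],[0,0,-0.6],[0,0,-0.6],[0,0,-0.6],[0,0,0],[0,0,0],[0,0,0]], turn=[0,0,0,0,0,0,0,0,0])

```text
time: 3.4
ee_pos: [0.4391, -0.0761, 0.1633]
eef_rot: [0.112, 0.994, 0.0, 0.0]
ft_force: [-0.5, -0.4, -0.1]
width: 0.0869
grip_force: 0.0
```

```bash
cat > tool.py <<'E'
from h import *
s=read_state();x,y,z,w=s["eef_rot"]
from scipy.spatial.transform import Rotation as Ro
ty=Ro.from_quat(s["eef_rot"]).as_matrix()
a=np.degrees(np.arctan2(ty[1,1],ty[0,1]))%180
t=np.radians(-12.9);d=s["ee_pos"][:2]*1000-[529.8,-87.2]
print(s["time"],s["ee_pos"].round(4),"tooly",a.round(2),"in block",np.round([d@[np.cos(t),np.sin(t)],d@[-np.sin(t),np.cos(t)]],1),"F",s["ft_force"].round(1),"toolz",ty[:,2].round(3))
E
python3 tool.py
```

```text
3.4 [ 0.4391 -0.0761  0.1633] tooly 77.1 in block [-90.9  -9.4] F [-0.5 -0.4 -0.1] toolz [ 0.001  0.    -1.   ]
```

>>> step_arm(delta_pos=[[0,0,-0.8],[0,0,-0.8],[0,0,-0.6],[0,0,-0.4],[0,0,-0.3],[0,0,-0.16],[0,0,-0.1],[0,0,0],[0,0,0]], turn=[0,0,0,0,0,0,0,0,0])

```text
time: 4.3
ee_pos: [0.439, -0.076, 0.084]
eef_rot: [0.112, 0.994, 0.0, 0.0]
ft_force: [-0.3, -0.9, -0.3]
width: 0.0869
grip_force: 0.0
```

```bash
python3 tool.py; python3 -c "
from h import *
save(camera('scene'),'s2.png')
c=camera('wrist');save(c,'w2.png')"
```

```text
4.3 [ 0.439 -0.076  0.084] tooly 77.1 in block [-91.   -9.4] F [-0.3 -0.9 -0.3] toolz [ 0.001  0.    -1.   ]
```

View pics/w2.png

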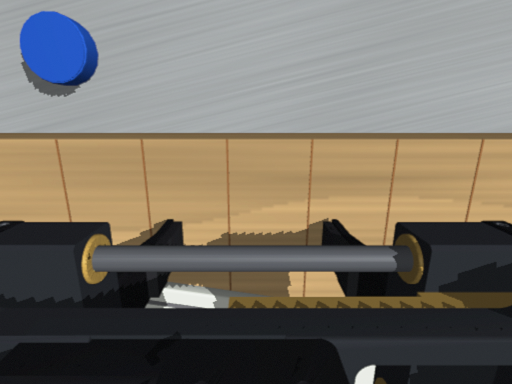

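The wrist view looks back toward the robot: the block's near edge is level at row 135, so the fingers are parallel to it. The board shows at the bottom, around (190,296), with bare wood between. Now the slow push.

>>> step_arm(delta_pos=[[0.1,-0.02,0],[0.16,-0.04,0],[0.16,-0.04,0],[0.16,-0.03,0],[0.16,-0.04,0],[0.16,-0.04,0],[0.16,-0.03,0],[0.16,-0.04,0],[0.16,-0.04,0],[0.16,-0.03,0],[0.16,-0.04,0],[0.16,-0.04,0]], turn=[0,0,0,0,0,0,0,0,0,0,0,0])

```text
time: 5.6
ee_pos: [0.4855, -0.0868, 0.0835]
eef_rot: [0.112, 0.994, 0.0, -0.0]
ft_force: [-1.9, -0.5, -0.9]
width: 0.0872
grip_force: 1.1
```

```bash
python3 tool.py; python3 -c "
from h import *
c=camera('top');save(c,'t3.png')
rb,rk,B,w=measure(c);report(rb,rk)"
```

```text
5.6 [ 0.4855 -0.0868  0.0835] tooly 77.1 in block [-43.2  -9.5] F [-1.9 -0.5 -0.9] toolz [-0.  0. -1.]
board [597.5 -31.3] (70.20243835449219, 149.81776428222656) yaw 73.07
block [529.7 -87.2] (448.9437255859375, 300.3978271484375) yaw -12.91
board in block [53.6 69.6] rel yaw 85.98
L overhang [-200.9  152.1] rear [470.5 -71.1]
R overhang [ 18.6 136.7] rear [ 680.9 -135.1]
```

View pics/t3.png

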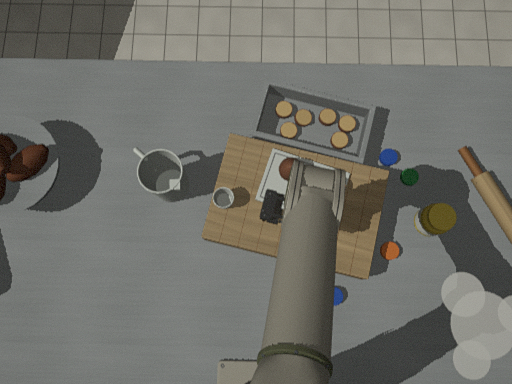

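The arm hides most of the board, but its visible left edge (around 262–275, 150–200) has turned from −9.4° to about −4° relative to the block. The cup (223,197) and pan haven't moved. I'll keep pushing, stop short, and then check the pose.

>>> step_arm(delta_pos=[[0.1,-0.02,0],[0.16,-0.04,0],[0.16,-0.04,0],[0.16,-0.03,0],[0.16,-0.04,0],[0.16,-0.04,0],[0.16,-0.03,0],[0.16,-0.04,0],[0.16,-0.04,0],[0.16,-0.03,0],[0.16,-0.04,0],[0.16,-0.04,0]], turn=[0,0,0,0,0,0,0,0,0,0,0,0])

```text
time: 6.85
ee_pos: [0.5321, -0.0975, 0.0836]
eef_rot: [0.112, 0.994, 0.0, 0.0]
ft_force: [-4.2, -0.0, 1.1]
width: 0.0871
grip_force: 1.8
```

```bash
python3 tool.py; python3 -c "
from h import *
c=camera('scene');np.savez('s4.npz',**c)
cv2.imwrite('pics/s4.png',cv2.resize(c['image'][100:300,90:350,::-1],None,fx=3,fy=3,interpolation=2))"
```

```text
6.85 [ 0.5321 -0.0975  0.0836] tooly 77.1 in block [ 4.5 -9.6] F [-4.2 -0.   1.1] toolz [ 0.  0. -1.]
```

View pics/s4.png

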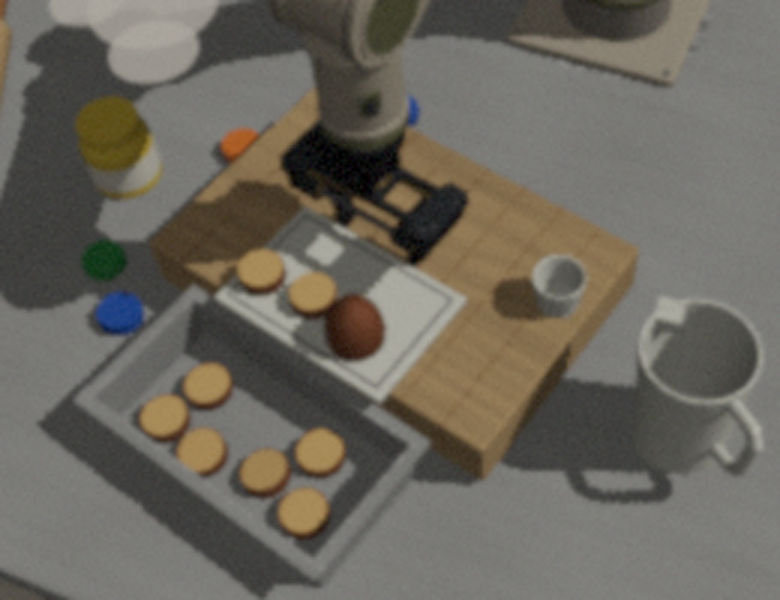

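The board now overhangs the pan slightly and sits nearly parallel: its front edge runs from (215,295) to (380,395) in the crop. All three pieces are on it, and the cup (558,283) is untouched. Next I measure it from this view.

```bash
cat > meas2.py <<'E'
from h import *
import sys
def m2(c):
    w=pts(c);t=np.radians(-12.9);d=w[...,:2]*1000-[529.8,-87.2]
    X=d[...,0]*np.cos(t)+d[...,1]*np.sin(t);Y=-d[...,0]*np.sin(t)+d[...,1]*np.cos(t);Z=w[...,2]*1000
    im=c["image"].astype(int);sat=im.max(-1)-im.min(-1)
    m=(Z>84)&(Z<97)&(abs(X)<230)&(abs(Y)<170)&(sat<35)&(X>20)
    n,l,st,ce=cv2.connectedComponentsWithStats(m.astype(np.uint8));m=l==1+st[1:,4].argmax()
    x,y=X[m],Y[m]
    b=[(yy+5,np.percentile(x[(y>=yy)&(y<yy+10)],99)) for yy in range(-140,130,10) if ((y>=yy)&(y<yy+10)).sum()>8]
    print("front",[(int(a),round(v-150,1)) for a,v in b],"y",np.percentile(y,[.5,99.5]).round(1),"z",np.median(Z[m]).round(1))
if __name__=="__main__":
    m2(dict(np.load(sys.argv[1])))
E
python3 meas2.py s4.npz
```

```text
front [(-105, np.float64(13.5)), (-95, np.float64(14.9)), (-85, np.float64(14.3)), (-75, np.float64(14.5)), (-65, np.float64(15.1)), (-55, np.float64(14.8)), (-45, np.float64(14.5)), (-35, np.float64(15.1)), (-25, np.float64(15.6)), (-15, np.float64(14.1)), (-5, np.float64(14.4)), (5, np.float64(14.9)), (15, np.float64(13.9)), (25, np.float64(13.7)), (35, np.float64(15.8)), (45, np.float64(13.9)), (55, np.float64(14.2)), (65, np.float64(14.5)), (75, np.float64(14.1)), (85, np.float64(14.2)), (95, np.float64(14.7)), (105, np.float64(14.5)), (115, np.float64(13.5))] y [-107.5  112.2] z 89.1
```

The board is parallel with a 14.5 mm overhang, so it needs 25.5 mm more. After that I'll back off and rise.

>>> step_arm(delta_pos=[[0.1,-0.02,0],[0.16,-0.04,0],[0.16,-0.04,0],[0.16,-0.03,0],[0.16,-0.04,0],[0.14,-0.03,0],[0.08,-0.02,0],[0.04,-0.01,0],[0,0,0],[0,0,0]], turn=[0,0,0,0,0,0,0,0,0,0])

```text
time: 7.9
ee_pos: [0.5569, -0.1034, 0.0836]
eef_rot: [0.112, 0.994, 0.0, 0.0]
ft_force: [-2.1, 0.1, 0.8]
width: 0.0869
grip_force: 1.0
```

```bash
python3 tool.py; python3 -c "
from h import *
np.savez('s5.npz',**camera('scene'))"; python3 meas2.py s5.npz
```

```text
7.9 [ 0.5569 -0.1034  0.0836] tooly 77.09 in block [30.  -9.7] F [-2.1  0.1  0.8] toolz [ 0.001 -0.    -1.   ]
front [(-105, np.float64(39.4)), (-95, np.float64(40.4)), (-85, np.float64(40.5)), (-75, np.float64(40.3)), (-65, np.float64(39.9)), (-55, np.float64(39.4)), (-45, np.float64(40.7)), (-35, np.float64(40.4)), (-25, np.float64(40.6)), (-15, np.float64(41.6)), (-5, np.float64(41.0)), (5, np.float64(40.1)), (15, np.float64(40.5)), (25, np.float64(38.9)), (35, np.float64(40.7)), (45, np.float64(40.0)), (55, np.float64(41.2)), (65, np.float64(40.4)), (75, np.float64(39.7)), (85, np.float64(39.9)), (95, np.float64(40.0)), (105, np.float64(40.4)), (115, np.float64(37.7))] y [-107.2  112.2] z 89.1
```

It overhangs 40 mm and is parallel. Backing off straight, then rising.

>>> step_arm(delta_pos=[[-0.1,0.02,0],[-0.3,0.07,0],[-0.4,0.09,0],[-0.5,0.11,0],[-0.5,0.11,0],[-0.4,0.1,0.4],[0,0,0.8],[0,0,1],[0,0,1],[0,0,1],[0,0,1],[0,0,0]], turn=[0,0,0,0,0,0,0,0,0,0,0,0])

```text
time: 9.15
ee_pos: [0.5027, -0.091, 0.2167]
eef_rot: [0.112, 0.994, 0.001, 0.003]
ft_force: [0.6, 0.3, -0.2]
width: 0.087
grip_force: 0.0
```

>>> step_arm(delta_pos=[[-0.5,1,0],[-0.5,1,0],[-0.5,1,0],[0,1,0],[0,1,0],[0,1,0],[0,1,0],[0,1,0],[0,1,0],[0,1,0],[0,0,0],[0,0,0]], turn=[0,0,0,0,0,0,0,0,0,0,0,0])

```text
time: 10.35
ee_pos: [0.4636, 0.159, 0.2129]
eef_rot: [0.112, 0.994, -0.0, -0.0]
ft_force: [-0.1, -0.5, 0.1]
width: 0.0872
grip_force: 0.0
```

```bash
python3 tool.py; python3 -c "
from h import *
c=camera('top')
cv2.imwrite('pics/t6.png',cv2.resize(c['image'][60:290,120:460,::-1],None,fx=2,fy=2))
rb,rk,B,w=measure(c);report(rb,rk)
np.savez('t6.npz',**c)"; python3 meas2.py t6.npz
```

```text
10.35 [0.4636 0.159  0.2129] tooly 77.15 in block [-119.5  225.2] F [-0.1 -0.5  0.1] toolz [-0.001 -0.001 -1.   ]
board [ 644.  -104.7] (204.56858825683594, 150.4690399169922) yaw -12.93
block [551.3 -92.1] (448.9798583984375, 344.768798828125) yaw -12.93
board in block [93.2  8.5] rel yaw 0.0
L overhang [ 18.2 118.5] rear [595.6  19.3]
R overhang [  18.2 -101.5] rear [ 546.3 -195.1]
front [(-105, np.float64(39.9)), (-95, np.float64(39.6)), (-85, np.float64(40.5)), (-75, np.float64(40.7)), (-65, np.float64(40.3)), (-55, np.float64(38.3)), (-45, np.float64(40.1)), (-35, np.float64(40.5)), (-25, np.float64(39.3)), (-15, np.float64(40.2)), (-5, np.float64(40.9)), (5, np.float64(40.5)), (15, np.float64(39.2)), (25, np.float64(40.0)), (35, np.float64(40.4)), (45, np.float64(40.8)), (55, np.float64(39.8)), (65, np.float64(37.9)), (75, np.float64(38.7)), (85, np.float64(38.4)), (95, np.float64(38.8)), (105, np.float64(40.4)), (115, np.float64(29.4))] y [-108.   110.1] z 90.4
```

View pics/t6.png

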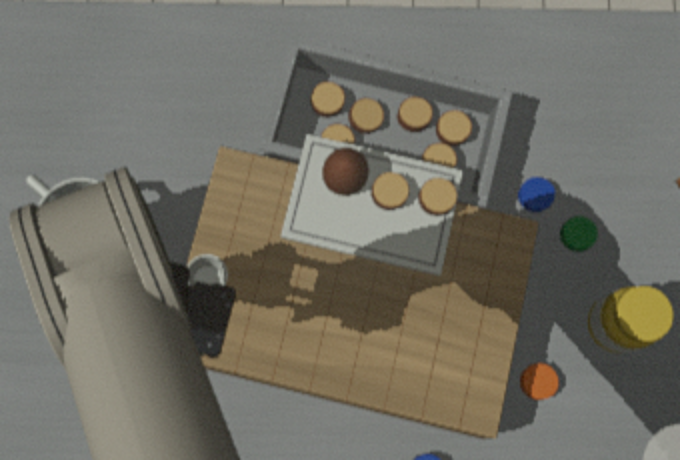

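The board's front edge overhangs the pan by 40 mm, from (310,137) to (462,170) in the crop, and is parallel. The pieces are standing at (345,170), (390,190) and (438,196), and the arm is clear at 0.21 m.

```bash
python3 -c "
from bench import *
print(close_job())"
```

```text
the job is handed in; nothing more can be done
None
```

The board's front edge now sticks out about 40 mm past the block's far edge, parallel to it and over the pan, with all three pieces still standing on it; the job is handed in at about 10.4 s.

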